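# Fit the knock-down fence to the knocking-up board and draw it tight with its cam lock

## Task

Fit the loose wooden fence to the side of the white knocking-up board: stand it on the bench against the open end of the dark beam so that its headed stud goes in through the hole in the steel plate, then turn the red wing of the cam lock clockwise until the cam has drawn the fence tight, flush and square against the end of the beam. Let go of everything, and leave the other things on the bench where they are.

Things in the scene. Friction and masses are not known exactly. Their poses are not given: they have to be found in the camera images.
- board: Knocking-up board, fixed; its place and turn vary. Origin on the bench top, on the vertical cam axis; z up. Dark wooden beam x = -32 to +32, y = -154 to +36 mm, 50 mm high; the fence belongs against its upright end face y = +36. Beside it the white board, 15 mm high: x = -182 to -32, y = -154 to +36. The cam sits in the beam under an aluminium cover plate (top at z = 52.5).
- board_mouth (a point): Centre of the stud hole in the end face of the beam: x = 0, y = +36, z = 27 mm of board, same axes (y points out of the hole). Round hole, 19 mm diameter, chamfered 2 mm, in a 36 mm square steel plate; it leads into the hollow cam. It cannot be seen from above once the fence is near.
- fence_home (a point): Where fence_center is, and its axes point, when the fence is fully home: x = -74, y = +48, z = 25 mm of board, standing on the bench. Two brass spring plungers (8 mm diameter, x = -22.5 and +22.5, z = 27) stand 3 mm proud of the end face and push the fence off with 0.6 to 2 N each: a fence only pushed in springs back 3 to 5 mm when let go; there the cam still catches its stud.
- cam (a joint): Turn of the cam, rad, clockwise seen from above. At the start open (-0.1 to 0.05): the stud head can enter. From about 0.6 the curved slot takes the head from behind; at 1.0 the fence is still about 2 mm off, at 1.2 under 1 mm, at about 1.3 flush and tight; stop at 1.45. Turning takes 0.1 to 0.3 N m; the cam stays where it is left.
- cam_wing (a point): Middle of the red wing, on the cam axis (x = 0, y = 0 of board), z = 72.5 mm. An upright plate 11 mm thick (its x), 42 mm long (its y), 30 mm high (z = 55.5 to 85.5 mm) above a dark steel disc of 48 mm diameter. Its y axis, towards its white mark, points along the board's +y at cam = 0. Gripped by its flat sides it turns with the gripper.
- fence_center (a point): Centre of the loose fence, 25 mm above its underside: a dark wooden rail 216 mm long (its x), 24 mm thick (its y), 50 mm high, about 0.28 kg, brass rule on top, standing upright on the blue cutting mat (3 mm thick; the mat's edge lies between it and the board). Its steel stud points out of its -y face. z up.
- stud_head (a point): Centre of the stud's round head (15 mm diameter): x = +74, y = -38.1, z = +2 mm from fence_center, same axes; 26.1 mm out of the -y face, 27 mm above the underside. Shank 7 mm diameter, with a 15 mm collar on the first 8 mm from the face. Fully home it is at x = 0, y = +9.9, z = 27 mm of board.
- needle_tin: Bystander: flat green tin 63x94x21 mm, behind the board; origin under its middle.
- brass_weight: Bystander: brass weight with knob 40x60x60 mm, on the bench at the right; origin under its middle.
- sanding_block: Bystander: cork sanding block 56x96x33 mm, at the back; origin under its middle.
- thread_spool: Bystander: wooden spool of red thread, 41 mm diameter, 50 mm high, on the mat; origin under its middle.
- bone_folder: Bystander: white bone folder 26x108x4 mm lying on the white board; origin under its middle.
- linen_tape: Bystander: roll of white linen tape, 66 mm diameter, 30 mm high, on the mat at the left; origin under its middle.

How it is judged:
By the outcome, as a careful person would: the job done as asked, in the order asked, and still so for the second after the job is handed in, with the robot touching nothing.
It also fails if it takes over 48 s, if anything falls off the work surface, if the arm or the gripper's body presses on something with over 40 N, if the wrist force passes 120 N, or if a joint passes its speed limit or range.

## Robot

A 6-joint arm with a two-finger parallel gripper is mounted at the origin on a cart in front of the work surface, level with it; the furniture and walls round the work are solid. World frame = base frame: x ahead of the robot, y to its left, z up, the work surface at z = 0. Lengths are in m, angles in rad, forces in N, time in s.
With the tool pointing down it reaches from about 0.25 to 0.775 m from the base axis. Payload 4 kg.
Tool frame: the origin (TCP) lies at the very end of the fingers, on their centre line; the grasp point (between the pads) lies ctrl.tcp_to_grasp behind it (ctrl.tcp_to_grasp is the distance from the TCP to the grasp point, in m); z points along the fingers, x is the direction in which the jaws open and shut, and the axes are right-handed (so a half turn about z gives the same grasp; the last joint's range is limited). The gripper opens to 94 mm and grips with 3 to 60 N. Pads are 16 mm wide; open, the fingers measure 119 mm over their backs; the gripper's body (75 mm by 177 mm) begins 78 mm behind the grasp point.
Start: joints at [1.133, 0.087, 1.371, -0, 1.684, -0.103], TCP at [0.181, 0.519, 0.206] pointing down, gripper open.
Joint ranges: [-3.1, 3.1], [-0.76, 2.03], [0.27, 2.55], [-1.08, 4.22], [0.17, 2.65], [-2.57, 2.57]. Speed limits (rad/s): [2.79, 2.79, 3.14, 3.14, 3.14, 3.14].

## Interface

Orientations are given as a unit quaternion [w, x, y, z].
In Python, from rig import ctrl gives the robot as it stands.
- The arm moves only by the shell command python3 -m creep 'ROWS' [FORCE]. ROWS is JSON, a list of rows, each an object of numbers: "dx", "dy", "dz": the shift along the tool's x, y, z in cm; "roll": the turn about the tool's z in rad; "claw": the opening, from 0 (shut) to 1 (fully open). A call has 1 to 20 rows; each row is the pose to reach, as a shift and turn from the pose measured when the call began, along the tool's axes at that moment; what a row does not reach only later rows make up. A row lasts 1/8 s, in which the tool goes at most 62.5 mm and 10.7 degrees, less where a joint would pass 70% of its speed; a pose out of reach is approached as far as the arm can. A call with a gripper value outside its range is refused whole. The fingers move at their own pace and stop on an object; FORCE is the grip in N (left out, the last holds). Time passes only in rows, so rows that repeat a pose let the fingers close. It gives the time, the measured TCP pose, the force and the opening at its end, in the units of the state.
- ctrl.get_state(): the state, without advancing time (a new reading comes with each control period).
- ctrl.capture(name): name is "side" or "top"; returns a dict with "frame" (400x640x3 uint8, red, green, blue), "range_z" (400x640 float32, m along the optical axis (not along the pixel's ray), 0 where there is no reading), "intrinsics" (3x3 intrinsics, pixels), "extrinsics" (4x4, takes a point from camera to world coordinates). Camera axes: x right, y up, looking along -z (the intrinsics and any distortion apply to the point x, -y, -z); pixel columns grow to the right and rows downward; lengths in m; the calibration is good to about 2 mm. A picture is of the moment at which its call begins.
- ctrl.finish_job(): hands the job in, once; it reports no verdict.
The state is a dict: "clock": time; "q": joint angles; "joint_vel": joint speeds; "tau": joint torques, N m; "eef_pos": TCP position; "tcp_rot": TCP orientation; "force": force on the tool from outside, world axes, zero at the start; "ft_torque": the same for the moment, N m; "width": finger opening in m.
Only numpy, scipy, OpenCV 4.12 (cv2) and the standard library are available. Lean on these libraries where they do the work, as an engineer would, in place of code of your own. Each camera call takes 0.05 s, during which the arm holds its last target. There are 200 camera calls.

## Working session

There is one attempt and no reset: what is moved stays moved. The work goes in short steps, Python scripts to look and compute and a shell command to move; the robot and the scene stay as the last step left them, time stands still between calls to the robot, and variables do not carry over. Pictures are saved under pics/ and viewed, about 8 in all and at most 12, crops included, and the job is handed in when it is done.

```bash
ls; mkdir -p pics; cat > h.py <<'E'
import numpy as np, cv2
from rig import ctrl
def cap(n,f=None):
    d=ctrl.capture(n)
    if f: cv2.imwrite('pics/'+f,d['frame'][:,:,::-1])
    return d
def cloud(d):
    z=d['range_z'];K=d['intrinsics'];v,u=np.mgrid[:z.shape[0],:z.shape[1]]
    x=(u-K[0,2])/K[0,0]*z;y=(v-K[1,2])/K[1,1]*z
    P=np.stack([x,-y,-z],-1);T=d['extrinsics']
    W=P@T[:3,:3].T+T[:3,3];W[z==0]=np.nan
    return W
def ray(d,u,v,zp):
    K=d['intrinsics'];T=d['extrinsics']
    r=T[:3,:3]@np.array([(u-K[0,2])/K[0,0],-(v-K[1,2])/K[1,1],-1]);o=T[:3,3]
    return o+r*(zp-o[2])/r[2]
E
python3 - <<'E'
from h import *
for n in ('top','side'):
    d=cap(n,n+'1.png');print(n,d.keys(),d['intrinsics'].round(1).tolist(),d['extrinsics'].round(3).tolist())
    np.savez('/tmp/'+n+'1.npz',**{k:d[k] for k in('frame','range_z','intrinsics','extrinsics')})
s=ctrl.get_state();print(s,ctrl.tcp_to_grasp)
E
```

```text
pics
top dict_keys(['frame', 'range_z', 'intrinsics', 'extrinsics']) [[412.7, 0.0, 317.0], [0.0, 412.7, 201.5], [0.0, 0.0, 1.0]] [[0.026, 0.99, -0.137, 0.419], [-1.0, 0.026, -0.002, 0.113], [0.001, 0.137, 0.991, 1.399], [0.0, 0.0, 0.0, 1.0]]
side dict_keys(['frame', 'range_z', 'intrinsics', 'extrinsics']) [[434.0, 0.0, 326.2], [0.0, 434.0, 191.4], [0.0, 0.0, 1.0]] [[-0.924, 0.219, -0.313, 0.115], [-0.382, -0.533, 0.755, 1.286], [-0.002, 0.817, 0.576, 0.966], [0.0, 0.0, 0.0, 1.0]]
{'clock': 0.1, 'q': array([ 1.13285344e+00,  8.78948037e-02,  1.37210803e+00,  2.17919512e-05,
        1.68359099e+00, -1.03105397e-01]), 'joint_vel': array([-2.44730013e-04, -2.40507677e-03, -1.45536467e-03,  7.52186954e-04,
       -6.98610221e-04, -9.73392680e-05]), 'tau': array([ 2.51349156e-03, -3.41251624e+01, -3.03302228e+01,  7.20637199e-02,
        3.04257427e-02, -9.98399332e-05]), 'eef_pos': array([0.18052774, 0.5190048 , 0.20441124]), 'tcp_rot': array([ 4.83289472e-04,  8.15049711e-01,  5.79390169e-01, -8.76196519e-04]), 'force': array([-0.20268513, -0.39666206,  0.27945843]), 'ft_torque': array([-0.00911793,  0.01985251,  0.02535483]), 'width': 0.09412360024269588} 0.0188
```

View pics/top1.png

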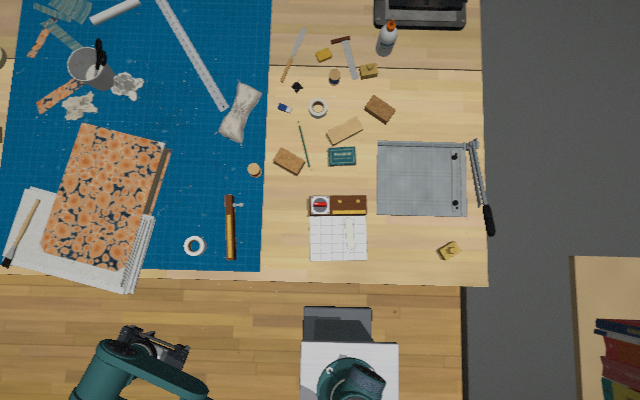

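View pics/side1.png

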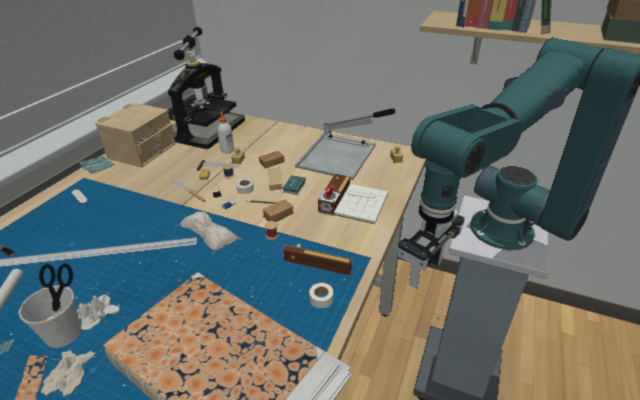

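Top view: board with the cam at about (320,205), beam end facing left (+y). The fence is at (230,228), with its stud at (240,205) pointing right. In the side view the fence is at (318,260) and the board at (345,197). Next I'll measure by colour and height.

```bash
cat > m.py <<'E'
from h import *
def rect(W,m):
    P=W[m][:,:2].astype(np.float32);r=cv2.minAreaRect(P*1000);return r
def main(d,f):
    W=cloud(d);im=d['frame'];z=W[...,2]
    c=im[175:275,190:390];cv2.imwrite('pics/'+f,cv2.resize(c,None,fx=4,fy=4,interpolation=cv2.INTER_CUBIC)[:,:,::-1])
    for nm,(x0,x1,y0,y1,za,zb) in dict(fence=(.2,.6,.3,.44,.04,.065),beam=(.3,.6,-.1,.2,.04,.07),white=(.2,.45,-.1,.2,.01,.03),tape=(.2,.45,.44,.6,.015,.06),wing=(.3,.6,.0,.2,.075,.1)).items():
        m=(W[...,0]>x0)&(W[...,0]<x1)&(W[...,1]>y0)&(W[...,1]<y1)&(z>za)&(z<zb)
        n,l,st,_=cv2.connectedComponentsWithStats(m.astype(np.uint8))
        if n<2: print(nm,'none');continue
        k=1+st[1:,4].argmax();m=l==k;print(nm,st[k],rect(W,m),np.median(z[m]).round(4))
    hsv=cv2.cvtColor(im,cv2.COLOR_RGB2HSV)
    red=((hsv[...,0]<6)|(hsv[...,0]>174))&(hsv[...,1]>150)&(hsv[...,2]>90);red[:190]=0;red[215:]=0;red[:,:305]=0;red[:,335:]=0
    v,u=np.nonzero(red);print('red',len(u),u.mean(),v.mean(),ray(d,u.mean(),v.mean(),.083))
E
python3 - <<'E'
from m import *
main(dict(np.load('/tmp/top1.npz')),'crop1.png')
E
```

```text
fence [225 201  10  60 472] ((502.7145080566406, 399.1679992675781), (193.26870727539062, 25.45292854309082), 5.06614351272583) 0.052
beam [310 203  58  12 603] ((581.6953125, 44.8138313293457), (36.81792068481445, 188.34239196777344), 0.6392609477043152) 0.0505
white [310 249  58  12 589] ((433.3230285644531, 40.19231033325195), (36.36252212524414, 189.57815551757812), 1.4970368146896362) 0.0148
tape [184 246  22  10 131] ((433.7799987792969, 516.0064697265625), (29.71877098083496, 66.44572448730469), 1.4018281698226929) 0.032
wing [314 202  13   4  51] ((593.65380859375, 106.33003997802734), (10.510418891906738, 38.646568298339844), 0.8357425332069397) 0.0841
red 42 320.1190476190476 203.61904761904762 [0.59328841 0.10592959 0.083     ]
```

View pics/crop1.png

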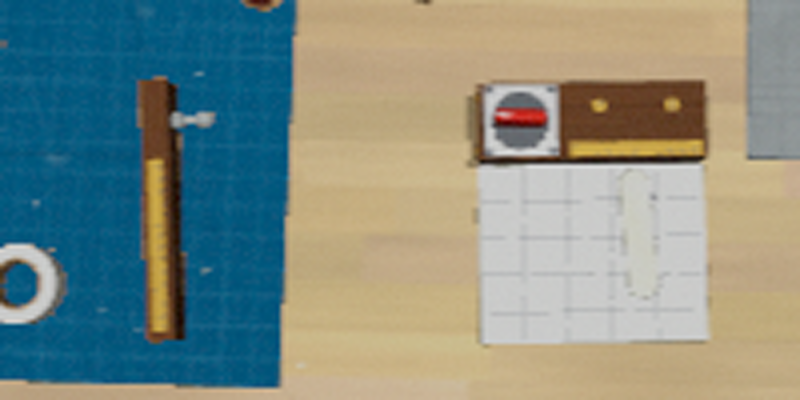

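The crop shows the fence with its stud pointing at the beam. The stud head is at crop (207,119), the red wing at (520,117), and the bone folder at (640,230), well away from the beam end. My windows clipped the beam, so I'll rerun with wider ones.

```bash
sed -i 's/fence=(.2,.6,.3,.44,.04,.065)/fence=(.3,.75,.3,.46,.04,.065)/;s/beam=(.3,.6,/beam=(.3,.75,/;s/white=(.2,.45,-.1,.2,.01,.03)/white=(.2,.75,-.1,.2,.008,.03)/;s/wing=(.3,.6/wing=(.3,.75/' m.py
python3 - <<'E'
from m import *
d=dict(np.load('/tmp/top1.npz'));main(d,'x.png');W=cloud(d)
# stud points
m=(W[...,2]>.02)&(W[...,2]<.045)&(W[...,1]<.385)&(W[...,1]>.33)&(W[...,0]>.5)&(W[...,0]<.65)
print(W[m].round(4))
from scipy.spatial.transform import Rotation as R
q=ctrl.get_state()['tcp_rot'];print(R.from_quat(q[[1,2,3,0]]).as_matrix().round(3))
E
```

```text
fence [225 194  10  67 522] ((514.1326293945312, 400.18023681640625), (216.19448852539062, 25.45292854309082), 5.06614351272583) 0.052
beam [ 310  195   58   20 1056] ((596.513916015625, 45.21509552001953), (64.3700180053711, 187.96641540527344), 1.8040004968643188) 0.0504
white [ 310  215   58   46 2569] ((489.7865295410156, 41.943946838378906), (150.5503692626953, 190.26133728027344), 2.120950222015381) 0.015
tape [184 246  22  10 131] ((433.7799987792969, 516.0064697265625), (29.71877098083496, 66.44572448730469), 1.4018281698226929) 0.032
wing [314 202  13   4  51] ((593.65380859375, 106.33003997802734), (10.510418891906738, 38.646568298339844), 0.8357425332069397) 0.0841
red 42 320.1190476190476 203.61904761904762 [0.59328841 0.10592959 0.083     ]
[[0.5946 0.3726 0.0352]
 [0.5945 0.369  0.0366]
 [0.5941 0.365  0.0407]
 [0.5962 0.3645 0.025 ]
 [0.5913 0.3829 0.033 ]
 [0.5913 0.3795 0.0334]
 [0.591  0.3755 0.0366]
 [0.5914 0.3726 0.0343]
 [0.5907 0.3682 0.0402]
 [0.5904 0.3642 0.0437]
 [0.5917 0.3627 0.0337]
 [0.588  0.3828 0.0323]
 [0.5885 0.3802 0.0289]
 [0.5888 0.3771 0.0275]
 [0.5884 0.373  0.0316]
 [0.5879 0.3688 0.0362]
 [0.5885 0.3663 0.0315]
 [0.5889 0.3634 0.029 ]
 [0.5848 0.3725 0.0333]
 [0.5851 0.3694 0.0318]
 [0.585  0.3658 0.0332]]
[[ 0.329  0.944 -0.001]
 [ 0.944 -0.329 -0.002]
 [-0.002 -0.    -1.   ]]
```

```bash
cat > f.py <<'E'
from h import *
def mask(W,x0,x1,y0,y1,za,zb):
    m=(W[...,0]>x0)&(W[...,0]<x1)&(W[...,1]>y0)&(W[...,1]<y1)&(W[...,2]>za)&(W[...,2]<zb)
    n,l,st,_=cv2.connectedComponentsWithStats(m.astype(np.uint8));return l==1+st[1:,4].argmax()
def fence(W,y0,y1,zb=.065):
    m=mask(W,.3,.75,y0,y1,.042,zb);rows=[v for v in range(400) if m[v].sum()>3][3:-3]
    C=np.array([W[v][m[v]].mean(0) for v in rows]);a,b=np.polyfit(C[:,0],C[:,1],1)
    x=W[m][:,0];xc=(x.min()+x.max())/2;return xc,a*xc+b,np.degrees(np.arctan(a))
def edges(W,k,za,zb,x0,x1):
    m=mask(W,x0,x1,-.1,.2,za,zb);out=[]
    L=[W[v][m[v]][0] for v in range(400) if m[v].sum()>40]; A=np.array(L)
    U=np.array([W[:,u][m[:,u]][i] for i in (0,-1) for u in range(400) if m[:,u].sum()>8 ]).reshape(2,-1,3)
    print(k,'endface',A[:,:2].mean(0).round(4),np.degrees(np.arctan(-np.polyfit(A[:,1],A[:,0],1)[0])).round(2),np.degrees(np.arctan(np.polyfit(A[:,0],A[:,1],1)[0])).round(2))
    for e in U: p=np.polyfit(e[:,1],e[:,0],1);print('  side x@y=.05',np.polyval(p,.05).round(4),'yaw',-np.degrees(np.arctan(p[0])).round(2))
E
python3 - <<'E'
from f import *
W=cloud(dict(np.load('/tmp/top1.npz')))
print(fence(W,.3,.46)); edges(W,'white',.008,.03,.3,.75); edges(W,'beam',.045,.06,.3,.75)
E
```

```text
(np.float64(0.5140294320200278), np.float64(0.39963385349278613), np.float64(5.126148339763084))
white endface [0.4857 0.136 ] -86.89 2.52
  side x@y=.05 0.5634 yaw 2.28
  side x@y=.05 0.4158 yaw 1.75
beam endface [0.5923 0.139 ] -88.36 1.63
  side x@y=.05 0.6257 yaw 2.83
  side x@y=.05 0.5653 yaw 1.96
```

```bash
python3 -m creep '[{"dx":0.1,"dy":5,"dz":1,"roll":-0.07,"claw":1},{"dx":0.2,"dy":10,"dz":2,"roll":-0.14,"claw":1},{"dx":0.3,"dy":15,"dz":3,"roll":-0.21,"claw":1},{"dx":0.4,"dy":20,"dz":5,"roll":-0.28,"claw":1},{"dx":0.5,"dy":25,"dz":7,"roll":-0.35,"claw":1},{"dx":0.6,"dy":30,"dz":9,"roll":-0.42,"claw":1},{"dx":0.7,"dy":34,"dz":10,"roll":-0.424,"claw":1},{"dx":0.7,"dy":36.5,"dz":10.4,"roll":-0.424,"claw":1},{"dx":0.7,"dy":37.6,"dz":10.4,"roll":-0.424,"claw":1},{"dx":0.7,"dy":37.6,"dz":10.4,"roll":-0.424,"claw":1},{"dx":0.7,"dy":37.6,"dz":10.4,"roll":-0.424,"claw":1}]' 40
cat > t.py <<'E'
from rig import ctrl
import numpy as np
from scipy.spatial.transform import Rotation as R
def go(x,y,z,ang):
    s=ctrl.get_state();q=s['tcp_rot'];M=R.from_quat(q[[1,2,3,0]]).as_matrix();p=s['eef_pos']
    a=np.degrees(np.arctan2(M[1,0],M[0,0]))
    print('t',round(s['clock'],2),'p',p.round(4),'ang',a.round(2),'tilt',M[2,:2].round(4),'F',s['force'].round(1),'w',round(s['width'],4),'q6',s['q'][5].round(2))
    print('d cm',(M.T@(np.array([x,y,z])-p)*100).round(2),'roll',np.radians(((a-ang+180)%360)-180).round(3))
E
python3 -c "from t import *; go(.5379,.4017,.028,95.1)"
```

```text
clock: 1.48
eef_pos: [0.5369, 0.4029, 0.1013]
tcp_rot: [0.0, 0.674, 0.738, -0.0]
force: [-0.6, 0.5, 0.1]
width: 0.0941
t 1.48 p [0.5369 0.4029 0.1013] ang 95.2 tilt [-0.0008 -0.0004] F [-0.6  0.5  0.1] w 0.0941 q6 -1.1
d cm [-0.12  0.09  7.33] roll 0.002
```

```bash
python3 -m creep '[{"dx":-0.1,"dy":0.1,"dz":3,"claw":1},{"dx":-0.1,"dy":0.1,"dz":5.5,"claw":1},{"dx":-0.1,"dy":0.1,"dz":7,"claw":1},{"dx":-0.1,"dy":0.1,"dz":7.3,"claw":1},{"dx":-0.1,"dy":0.1,"dz":7.3,"claw":0.2},{"dx":-0.1,"dy":0.1,"dz":7.3,"claw":0.1},{"dx":-0.1,"dy":0.1,"dz":7.3,"claw":0.1},{"dx":-0.1,"dy":0.1,"dz":7.3,"claw":0.1},{"dx":-0.1,"dy":0.1,"dz":7.3,"claw":0.1},{"dx":-0.1,"dy":0.1,"dz":7.3,"claw":0.1}]' 45
python3 -c "from t import *; go(.5379,.4017,.028,95.1)"
```

```text
t 1.48 p [0.5369 0.4029 0.1013] ang 95.2 tilt [-0.0008 -0.0004] F [-0.6  0.5  0.1] w 0.0941 q6 -1.1
d cm [-0.12  0.09  7.33] roll 0.002validation failed for argument at $[0]...
```

```bash
python3 -m creep '[{"dx":-0.1,"dy":0.1,"dz":3,"roll":0,"claw":1},{"dx":-0.1,"dy":0.1,"dz":5.5,"roll":0,"claw":1},{"dx":-0.1,"dy":0.1,"dz":7,"roll":0,"claw":1},{"dx":-0.1,"dy":0.1,"dz":7.3,"roll":0,"claw":1},{"dx":-0.1,"dy":0.1,"dz":7.3,"roll":0,"claw":0.2},{"dx":-0.1,"dy":0.1,"dz":7.3,"roll":0,"claw":0.1},{"dx":-0.1,"dy":0.1,"dz":7.3,"roll":0,"claw":0.1},{"dx":-0.1,"dy":0.1,"dz":7.3,"roll":0,"claw":0.1},{"dx":-0.1,"dy":0.1,"dz":7.3,"roll":0,"claw":0.1},{"dx":-0.1,"dy":0.1,"dz":7.3,"roll":0,"claw":0.1}]' 45
python3 -c "from t import *; go(.5379,.4017,.028,95.1)"
```

```text
clock: 2.72
eef_pos: [0.538, 0.4019, 0.0283]
tcp_rot: [0.0, 0.674, 0.738, -0.0]
force: [1.3, 0.1, 1.2]
width: 0.0378
t 2.73 p [0.538  0.4019 0.0283] ang 95.19 tilt [-0.0009 -0.0004] F [1.3 0.1 1.2] w 0.0378 q6 -1.1
d cm [-0.02 -0.01  0.03] roll 0.002
```

```bash
python3 -m creep '[{"dx":0,"dy":0,"dz":0,"roll":0,"claw":0.1},{"dx":0,"dy":0,"dz":0,"roll":0,"claw":0.1},{"dx":0,"dy":0,"dz":0,"roll":0,"claw":0.1},{"dx":0,"dy":0,"dz":0,"roll":0,"claw":0.1}]'
python3 -c "from t import *; go(.5379,.4017,.058,92.2)"
```

```text
clock: 3.22
eef_pos: [0.5382, 0.4032, 0.0292]
tcp_rot: [-0.0, 0.674, 0.739, 0.001]
force: [-0.5, 4.6, 5.2]
width: 0.0237
t 3.23 p [0.5382 0.4032 0.0292] ang 95.21 tilt [0.0016 0.001 ] F [-0.5  4.6  5.2] w 0.0237 q6 -1.1
d cm [-0.14 -0.04 -2.88] roll 0.053
```

```bash
python3 -m creep '[{"dx":0,"dy":0,"dz":-1.5,"roll":0,"claw":0.1},{"dx":-1,"dy":-0.1,"dz":-3,"roll":0,"claw":0.1},{"dx":-4,"dy":-0.3,"dz":-3,"roll":0.01,"claw":0.1},{"dx":-8,"dy":-0.65,"dz":-3,"roll":0.02,"claw":0.1},{"dx":-12,"dy":-1,"dz":-3,"roll":0.03,"claw":0.1},{"dx":-16,"dy":-1.3,"dz":-3,"roll":0.053,"claw":0.1},{"dx":-19,"dy":-1.5,"dz":-3,"roll":0.053,"claw":0.1},{"dx":-20.6,"dy":-1.66,"dz":-3,"roll":0.053,"claw":0.1},{"dx":-20.6,"dy":-1.66,"dz":-3,"roll":0.053,"claw":0.1},{"dx":-20.6,"dy":-1.66,"dz":-3,"roll":0.053,"claw":0.1}]'
python3 - <<'E'
from t import *; go(.5403,.1965,.0262,92.2)
from m import *
d=cap('top','top2.png');np.savez('/tmp/top2.npz',**d)
cv2.imwrite('pics/crop2.png',cv2.resize(d['frame'][175:275,240:380],None,fx=5,fy=5,interpolation=cv2.INTER_CUBIC)[:,:,::-1])
d2=cap('side');cv2.imwrite('pics/crop2s.png',cv2.resize(d2['frame'][150:250,270:410],None,fx=5,fy=5,interpolation=cv2.INTER_CUBIC)[:,:,::-1])
E
```

```text
clock: 4.47
eef_pos: [0.5404, 0.1972, 0.059]
tcp_rot: [-0.0, 0.693, 0.721, 0.001]
force: [0.0, -0.1, -2.8]
width: 0.0238
t 4.47 p [0.5404 0.1972 0.059 ] ang 92.21 tilt [0.0022 0.001 ] F [ 0.  -0.1 -2.8] w 0.0238 q6 -1.36
d cm [-0.08 -0.01  3.28] roll 0.0
```

View pics/crop2.png

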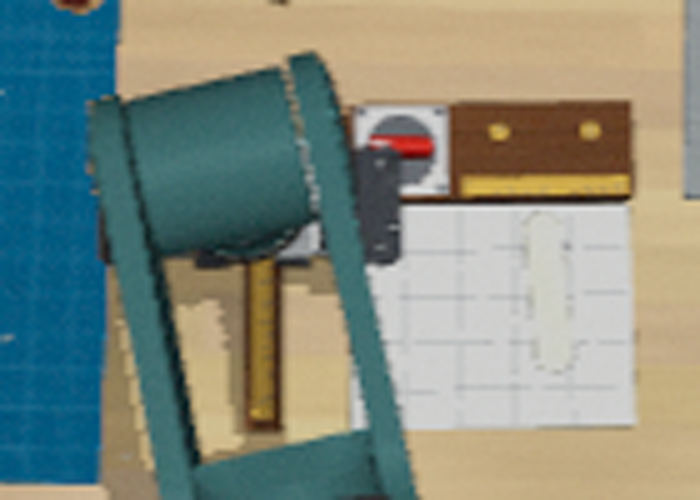

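View pics/crop2s.png

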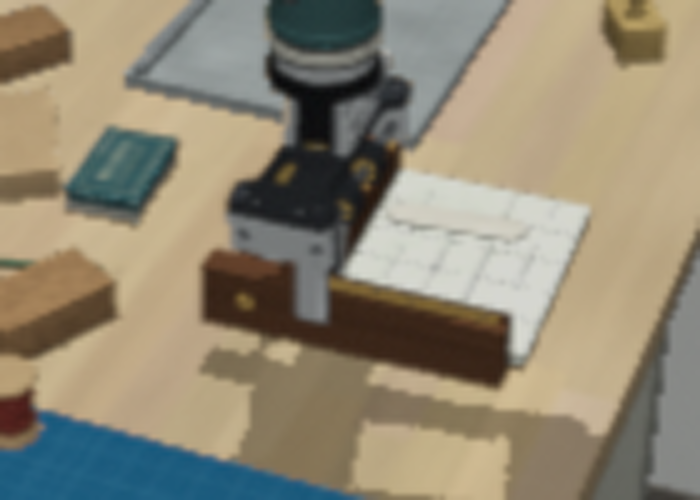

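Top crop: the gripper hides the stud, and the fence's near end shows at crop (263,430). Side crop: the fence hangs level in the grip, with its far end at (205,265) and near end at (510,380). I'll check its pose from depth in both views.

```bash
python3 - <<'E'
from f import *
W=cloud(dict(np.load('/tmp/top2.npz')))
m=mask(W,.38,.50,.15,.24,.07,.095)
rows=[v for v in range(400) if m[v].sum()>3]
C=np.array([W[v][m[v]].mean(0) for v in rows]);a,b=np.polyfit(C[2:-2,0],C[2:-2,1],1)
print('near end x',W[m][:,0].min(),'z',np.median(W[m][:,2]),'yaw',np.degrees(np.arctan(a)),'y at .41',a*.41+b,len(rows), 'y at .516',a*.516+b)
d=ctrl.capture('side');np.savez('/tmp/side2.npz',**d);W=cloud(d)
m=mask(W,.35,.7,.15,.26,.036,.086);P=W[m]
# +y face points
print('side: x range',P[:,0].min(),P[:,0].max())
F=P[(P[:,2]<.075)&(P[:,2]>.04)];p=np.polyfit(F[:,0],F[:,1],1);r=F[:,1]-np.polyval(p,F[:,0]);F=F[abs(r)<.005];p=np.polyfit(F[:,0],F[:,1],1)
print('face yaw',np.degrees(np.arctan(p[0])),'y at .516',np.polyval(p,.516))
for lo,hi in((.41,.48),(.58,.62)):
    s=P[(P[:,0]>lo)&(P[:,0]<hi)];print(lo,s[:,2].min(),s[:,2].max())
E
```

```text
near end x 0.41120503903956823 z 0.08241017560067265 yaw 1.9256746303274923 y at .41 0.18854405563982207 29 y at .516 0.19210799010611054
side: x range 0.4056502458963779 0.6241604623374816
face yaw 2.2192834905621766 y at .516 0.208069854803652
0.41 0.03627816214970092 0.08579455093325117
0.58 0.03660825987323735 0.08551996220791169
```

```bash
python3 -m creep '[{"dx":0,"dy":0,"dz":1.2,"roll":0,"claw":0.1},{"dx":0,"dy":0,"dz":2.4,"roll":0,"claw":0.1},{"dx":0,"dy":0,"dz":3,"roll":0,"claw":0.1},{"dx":0,"dy":0,"dz":3.2,"roll":0,"claw":0.1},{"dx":0,"dy":0,"dz":3.2,"roll":0,"claw":0.1},{"dx":-0.6,"dy":0,"dz":3.2,"roll":0,"claw":0.1},{"dx":-1.1,"dy":0,"dz":3.2,"roll":0,"claw":0.1},{"dx":-1.5,"dy":0,"dz":3.2,"roll":0,"claw":0.1},{"dx":-1.5,"dy":0,"dz":3.2,"roll":0,"claw":0.1}]'
python3 -c "from t import *; go(.542,.1516,.0262,92.2)"
```

```text
clock: 5.75
eef_pos: [0.541, 0.1821, 0.0269]
tcp_rot: [-0.0, 0.693, 0.721, 0.001]
force: [0.0, -0.6, -3.6]
width: 0.0239
t 5.75 p [0.541  0.1821 0.0269] ang 92.22 tilt [0.0018 0.001 ] F [ 0.  -0.6 -3.6] w 0.0239 q6 -1.39
d cm [-3.05 -0.02  0.06] roll 0.0
```

```bash
python3 -m creep '[{"dx":-0.5,"dy":0,"dz":0,"roll":0,"claw":0.1},{"dx":-1,"dy":0,"dz":0,"roll":0,"claw":0.1},{"dx":-1.4,"dy":0,"dz":0,"roll":0,"claw":0.1},{"dx":-1.8,"dy":0,"dz":0,"roll":0,"claw":0.1},{"dx":-1.8,"dy":0,"dz":0,"roll":0,"claw":0.1}]'
python3 -c "from t import *; go(.542,.1516,.0262,92.2)"
```

```text
clock: 6.38
eef_pos: [0.5417, 0.1638, 0.0268]
tcp_rot: [-0.0, 0.693, 0.72, 0.001]
force: [-1.0, 0.5, -2.3]
width: 0.0238
t 6.38 p [0.5417 0.1638 0.0268] ang 92.19 tilt [0.0019 0.001 ] F [-1.   0.5 -2.3] w 0.0238 q6 -1.42
d cm [-1.22 -0.02  0.06] roll -0.0
```

```bash
python3 -m creep '[{"dx":-0.4,"dy":0,"dz":0,"roll":0,"claw":0.1},{"dx":-0.7,"dy":0,"dz":0,"roll":0,"claw":0.1},{"dx":-0.9,"dy":0,"dz":0.05,"roll":0,"claw":0.1},{"dx":-1.1,"dy":0,"dz":0.05,"roll":0,"claw":0.1},{"dx":-1.2,"dy":0,"dz":0.05,"roll":0,"claw":0.1},{"dx":-1.2,"dy":0,"dz":0.05,"roll":0,"claw":0.1}]'
python3 -c "from t import *; go(.542,.1516,.0262,92.2)"
```

```text
clock: 7.12
eef_pos: [0.542, 0.1552, 0.0267]
tcp_rot: [-0.002, 0.693, 0.721, 0.003]
force: [-0.6, 8.8, -1.4]
width: 0.0239
t 7.12 p [0.542  0.1552 0.0267] ang 92.25 tilt [0.0082 0.0015] F [-0.6  8.8 -1.4] w 0.0239 q6 -1.44
d cm [-0.36 -0.02  0.05] roll 0.001
```

```bash
python3 -m creep '[{"dx":-0.3,"dy":0,"dz":0,"roll":0,"claw":0.1},{"dx":-0.5,"dy":0,"dz":0,"roll":0,"claw":0.1},{"dx":-0.6,"dy":0,"dz":0,"roll":0,"claw":0.1},{"dx":-0.6,"dy":0,"dz":0,"roll":0,"claw":0.1}]'
python3 -c "from t import *; go(.542,.1516,.0262,92.2)"
```

```text
clock: 7.62
eef_pos: [0.542, 0.1553, 0.0268]
tcp_rot: [-0.006, 0.692, 0.721, 0.008]
force: [-0.0, 15.0, -3.9]
width: 0.0237
t 7.62 p [0.542  0.1553 0.0268] ang 92.36 tilt [0.0195 0.0024] F [-0.  15.  -3.9] w 0.0237 q6 -1.45
d cm [-0.37 -0.01  0.06] roll 0.003
```

```bash
python3 - <<'E'
from f import *
d=cap('top');np.savez('/tmp/top3.npz',**d)
a=cv2.resize(d['frame'][185:265,280:380],None,fx=4,fy=4,interpolation=cv2.INTER_CUBIC)
d2=cap('side');np.savez('/tmp/side3.npz',**d2);b=cv2.resize(d2['frame'][160:240,300:400],None,fx=4,fy=4,interpolation=cv2.INTER_CUBIC)
cv2.imwrite('pics/p3.png',np.hstack([a,b])[:,:,::-1])
for n in (2,3):
    W=cloud(dict(np.load(f'/tmp/side{n}.npz')))
    y0=.15 if n==2 else .11; y1=.26 if n==2 else .22; z0=.036 if n==2 else .006
    m=mask(W,.35,.7,y0,y1,z0,z0+.05);P=W[m];print('x',P[:,0].min(),P[:,0].max())
    F=P[(P[:,2]<z0+.039)];p=np.polyfit(F[:,0],F[:,1],1)
    for k in range(4):
        r=F[:,1]-np.polyval(p,F[:,0]);G=F[abs(r)<.004];p=np.polyfit(G[:,0],G[:,1],1)
    print(n,'face yaw',np.degrees(np.arctan(p[0])),'y at .516',np.polyval(p,.516),len(G),'top z',P[:,2].max())
E
```

```text
x 0.4056502458963779 0.6241604623374816
2 face yaw 2.0889675570641244 y at .516 0.20794241196347735 478 top z 0.08597694787020671
x 0.4071234289951423 0.6246986451641653
3 face yaw 2.607429557018929 y at .516 0.16579724971492166 446 top z 0.0558449152015823
```

View pics/p3.png

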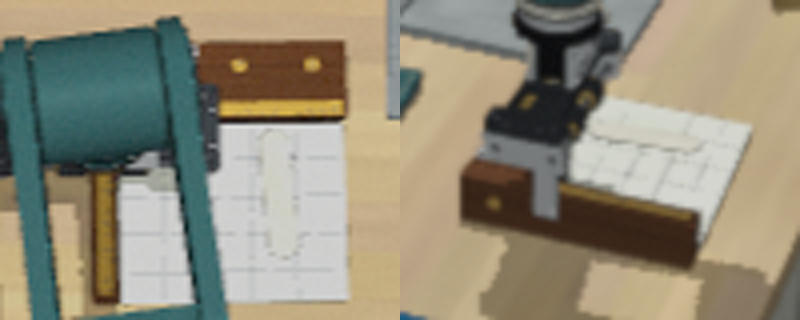

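Top crop: the fence's near part at (105,240) sits right against the white board's edge at (120,240). Side crop: the fence is upright and level in front of the beam. I'll measure the remaining gap in the top view.

```bash
python3 - <<'E'
from f import *
W=cloud(dict(np.load('/tmp/top3.npz')));W1=cloud(dict(np.load('/tmp/top1.npz')))
for v in range(229,262,4):
    r=W[v];u=np.arange(640)
    f=(r[:,1]>.12)&(r[:,1]<.185)&(r[:,2]>.042)&(r[:,2]<.06)
    k=u[f]; w=(W1[v][:,2]>.008)&(W1[v][:,2]<.03)&(W1[v][:,1]<.16)&(W1[v][:,1]>.1)
    print(v,'fence x %.4f y %.4f..%.4f'%(r[f,0].mean(),r[f,1].max(),r[f,1].min()),'white edge',W1[v][w,1].max().round(4), 'z next',r[k.max()+1:k.max()+4,2].round(3))
E
```

```text
229 fence x 0.5129 y 0.1597..0.1400 white edge 0.1372 z next [0.017 0.008 0.015]
233 fence x 0.4997 y 0.1592..0.1396 white edge 0.137 z next [0.016 0.012 0.015]
237 fence x 0.4866 y 0.1587..0.1392 white edge 0.1366 z next [0.009 0.011 0.011]
241 fence x 0.4737 y 0.1584..0.1389 white edge 0.1361 z next [0.02  0.019 0.012]
245 fence x 0.4608 y 0.1578..0.1385 white edge 0.1358 z next [0.015 0.016 0.02 ]
249 fence x 0.4479 y 0.1575..0.1349 white edge 0.1353 z next [0.016 0.018 0.014]
253 fence x 0.4350 y 0.1571..0.1345 white edge 0.1351 z next [0.015 0.013 0.014]
257 fence x 0.4222 y 0.1567..0.1341 white edge 0.1313 z next [0.013 0.01  0.013]<stdin>:7: RuntimeWarning: Mean of empty slice.
  ret = ret.dtype.type(ret / rcount)
Traceback (most recent call last):
ValueError: zero-size array to reduction operation maximum which has no identity
```

```bash
python3 -m creep '[{"dx":0,"dy":0,"dz":0,"roll":0,"claw":0.1},{"dx":0,"dy":0,"dz":0,"roll":0,"claw":0.5},{"dx":0,"dy":0,"dz":0,"roll":0,"claw":0.5},{"dx":0,"dy":0,"dz":0,"roll":0,"claw":0.5},{"dx":0,"dy":0,"dz":0,"roll":0,"claw":0.5},{"dx":0,"dy":0,"dz":-2,"roll":0,"claw":0.5},{"dx":0,"dy":0,"dz":-5,"roll":0,"claw":0.7},{"dx":0,"dy":0,"dz":-8,"roll":0,"claw":1},{"dx":0,"dy":0,"dz":-8,"roll":0,"claw":1}]'
python3 - <<'E'
from f import *
from t import *
go(.5934,.109,.062,2.2)
d=cap('top');W=cloud(d)
for v in range(233,258,6):
    r=W[v];f=(r[:,1]>.12)&(r[:,1]<.185)&(r[:,2]>.042)&(r[:,2]<.06)
    print(v,'fence x %.4f y %.4f..%.4f'%(r[f,0].mean(),r[f,1].max(),r[f,1].min()))
d2=cap('side');W=cloud(d2);m=mask(W,.35,.7,.11,.22,.006,.056);P=W[m];print('x',P[:,0].min(),P[:,0].max())
F=P[P[:,2]<.045];p=np.polyfit(F[:,0],F[:,1],1)
for k in range(4):
    r=F[:,1]-np.polyval(p,F[:,0]);G=F[abs(r)<.004];p=np.polyfit(G[:,0],G[:,1],1)
print('face yaw',np.degrees(np.arctan(p[0])),'y at .516',np.polyval(p,.516),P[:,2].max())
E
```

```text
clock: 8.85
eef_pos: [0.544, 0.1538, 0.1099]
tcp_rot: [-0.004, 0.692, 0.721, 0.01]
force: [0.7, -0.2, 0.5]
width: 0.0736
t 8.85 p [0.544  0.1538 0.1099] ang 92.35 tilt [0.02  0.009] F [ 0.7 -0.2  0.5] w 0.0736 q6 -1.45
d cm [-4.77  4.71  4.74] roll 1.573
233 fence x 0.4996 y 0.1625..0.1429
239 fence x 0.4801 y 0.1617..0.1423
245 fence x 0.4606 y 0.1611..0.1416
251 fence x 0.4413 y 0.1606..0.1411
257 fence x 0.4221 y 0.1601..0.1372
x 0.4077007391771694 0.6221941617160863
face yaw 3.2953173430319205 y at .516 0.1689757809565632 0.05587910455302214
```

```bash
python3 -m creep '[{"dx":-1,"dy":1,"dz":-0.3,"roll":0.18,"claw":1},{"dx":-2,"dy":2,"dz":-0.3,"roll":0.36,"claw":1},{"dx":-3,"dy":3,"dz":-0.3,"roll":0.54,"claw":1},{"dx":-4,"dy":4,"dz":-0.3,"roll":0.72,"claw":1},{"dx":-4.8,"dy":4.7,"dz":-0.3,"roll":0.9,"claw":1},{"dx":-4.8,"dy":4.7,"dz":-0.3,"roll":1.08,"claw":1},{"dx":-4.8,"dy":4.7,"dz":-0.3,"roll":1.26,"claw":1},{"dx":-4.8,"dy":4.7,"dz":-0.3,"roll":1.44,"claw":1},{"dx":-4.8,"dy":4.7,"dz":-0.3,"roll":1.573,"claw":1},{"dx":-4.8,"dy":4.7,"dz":-0.3,"roll":1.573,"claw":1},{"dx":-4.8,"dy":4.7,"dz":-0.3,"roll":1.573,"claw":1}]'
python3 -c "from t import *; go(.5934,.109,.062,2.2)"
```

```text
clock: 10.32
eef_pos: [0.5898, 0.1074, 0.1069]
tcp_rot: [-0.01, 1.0, 0.02, -0.0]
force: [0.1, -1.0, 0.7]
width: 0.094
t 10.32 p [0.5898 0.1074 0.1069] ang 2.33 tilt [-0.0005 -0.0191] F [ 0.1 -1.   0.7] w 0.094 q6 0.03
d cm [ 0.36 -0.06  4.49] roll 0.002
```

```bash
python3 -m creep '[{"dx":0.35,"dy":-0.1,"dz":1.5,"roll":0,"claw":1},{"dx":0.35,"dy":-0.1,"dz":3,"roll":0,"claw":0.6},{"dx":0.35,"dy":-0.1,"dz":4.1,"roll":0,"claw":0.3},{"dx":0.35,"dy":-0.1,"dz":4.4,"roll":0,"claw":0.3},{"dx":0.35,"dy":-0.1,"dz":4.4,"roll":0,"claw":0.3},{"dx":0.35,"dy":-0.1,"dz":4.4,"roll":0,"claw":0.3},{"dx":0.35,"dy":-0.1,"dz":4.4,"roll":0,"claw":0.3},{"dx":0.35,"dy":-0.1,"dz":4.4,"roll":0,"claw":0.3}]' 30
python3 - <<'E'
from t import *; go(.5934,.109,.062,2.2)
E
```

```text
clock: 11.32
eef_pos: [0.5935, 0.1093, 0.0634]
tcp_rot: [-0.01, 1.0, 0.02, -0.0]
force: [0.2, -0.2, 0.6]
width: 0.0294
t 11.32 p [0.5935 0.1093 0.0634] ang 2.33 tilt [ 0.0003 -0.0191] F [ 0.2 -0.2  0.6] w 0.0294 q6 0.03
d cm [-0.01  0.03  0.13] roll 0.002
```

```bash
python3 -m creep '[{"dx":0,"dy":0,"dz":0,"roll":0,"claw":0.05},{"dx":0,"dy":0,"dz":0,"roll":0,"claw":0.05},{"dx":0,"dy":0,"dz":0,"roll":0,"claw":0.05},{"dx":0,"dy":0,"dz":0,"roll":0,"claw":0.05},{"dx":0,"dy":0,"dz":0,"roll":0,"claw":0.05}]' 30
python3 - <<'E'
from t import *; go(.5934,.109,.062,2.2)
E
```

```text
clock: 11.95
eef_pos: [0.594, 0.1094, 0.0635]
tcp_rot: [-0.01, 1.0, 0.02, 0.001]
force: [1.5, 0.1, -0.1]
width: 0.0109
t 11.95 p [0.594  0.1094 0.0635] ang 2.33 tilt [ 0.0015 -0.0191] F [ 1.5  0.1 -0.1] w 0.0109 q6 0.03
d cm [-0.06  0.04  0.15] roll 0.002
```

```bash
python3 -m creep '[{"dx":0,"dy":0,"dz":0,"roll":0.1,"claw":0.05},{"dx":0,"dy":0,"dz":0,"roll":0.2,"claw":0.05},{"dx":0,"dy":0,"dz":0,"roll":0.3,"claw":0.05},{"dx":0,"dy":0,"dz":0,"roll":0.4,"claw":0.05},{"dx":0,"dy":0,"dz":0,"roll":0.5,"claw":0.05},{"dx":0,"dy":0,"dz":0,"roll":0.6,"claw":0.05},{"dx":0,"dy":0,"dz":0,"roll":0.7,"claw":0.05},{"dx":0,"dy":0,"dz":0,"roll":0.8,"claw":0.05},{"dx":0,"dy":0,"dz":0,"roll":0.8,"claw":0.05}]' 40
python3 - <<'E'
from t import *; go(.594,.1094,.0634,2.2-74.5);print(ctrl.get_state()['ft_torque'])
E
```

```text
clock: 13.08
eef_pos: [0.5941, 0.1093, 0.0635]
tcp_rot: [-0.009, 0.929, -0.37, -0.003]
force: [1.1, -0.3, -1.3]
width: 0.0111
t 13.07 p [0.5941 0.1093 0.0635] ang -43.44 tilt [-0.0122 -0.0145] F [ 1.1 -0.3 -1.3] w 0.0111 q6 0.83
d cm [-0.01 -0.    0.01] roll 0.504
[-0.25634764 -0.54968176 -0.07384634]
```

```bash
python3 -m creep '[{"dx":0,"dy":0,"dz":0,"roll":0.1,"claw":0.05},{"dx":0,"dy":0,"dz":0,"roll":0.2,"claw":0.05},{"dx":0,"dy":0,"dz":0,"roll":0.3,"claw":0.05},{"dx":0,"dy":0,"dz":0,"roll":0.38,"claw":0.05},{"dx":0,"dy":0,"dz":0,"roll":0.46,"claw":0.05},{"dx":0,"dy":0,"dz":0,"roll":0.53,"claw":0.05},{"dx":0,"dy":0,"dz":0,"roll":0.58,"claw":0.05},{"dx":0,"dy":0,"dz":0,"roll":0.58,"claw":0.05}]' 40
python3 - <<'E'
from t import *; go(.594,.1094,.0634,2.2-80);print(ctrl.get_state()['ft_torque'])
from f import *
d=cap('top');W=cloud(d)
for v in range(233,258,6):
    r=W[v];f=(r[:,1]>.12)&(r[:,1]<.185)&(r[:,2]>.042)&(r[:,2]<.06)
    if f.any():print(v,'fence x %.4f y %.4f..%.4f'%(r[f,0].mean(),r[f,1].max(),r[f,1].min()))
d2=cap('side');W=cloud(d2);m=mask(W,.35,.7,.11,.22,.006,.056);P=W[m];print('x',P[:,0].min(),P[:,0].max())
F=P[P[:,2]<.045];p=np.polyfit(F[:,0],F[:,1],1)
for k in range(4):
    r=F[:,1]-np.polyval(p,F[:,0]);G=F[abs(r)<.004];p=np.polyfit(G[:,0],G[:,1],1)
print('face yaw',np.degrees(np.arctan(p[0])),'y at .516',np.polyval(p,.516),P[:,2].max())
E
```

```text
clock: 14.08
eef_pos: [0.5941, 0.1092, 0.0635]
tcp_rot: [-0.008, 0.785, -0.619, -0.005]
force: [0.7, 0.6, -0.8]
width: 0.0104
t 14.07 p [0.5941 0.1092 0.0635] ang -76.55 tilt [-0.0175 -0.0056] F [ 0.7  0.6 -0.8] w 0.0104 q6 1.41
d cm [-0.02  0.01  0.01] roll 0.022
[-0.48429493 -0.51144163  0.01006724]
251 fence x 0.4411 y 0.1573..0.1573
257 fence x 0.4219 y 0.1568..0.1568
x 0.4079219959648497 0.6254997649029619
face yaw 2.360369623880603 y at .516 0.16635828506323486 0.05586415047826687
```

```bash
python3 -m creep '[{"dx":0,"dy":0,"dz":0,"roll":0.04,"claw":0.05},{"dx":0,"dy":0,"dz":0,"roll":0.06,"claw":0.05},{"dx":0,"dy":0,"dz":0,"roll":0.06,"claw":0.05},{"dx":0,"dy":0,"dz":0,"roll":0.05,"claw":0.4},{"dx":0,"dy":0,"dz":0,"roll":0.05,"claw":0.5},{"dx":0,"dy":0,"dz":0,"roll":0.05,"claw":0.5},{"dx":0,"dy":0,"dz":0,"roll":0.05,"claw":0.5},{"dx":0,"dy":0,"dz":-2,"roll":0.05,"claw":0.5},{"dx":0,"dy":0,"dz":-5,"roll":0.05,"claw":0.5},{"dx":0,"dy":0,"dz":-9,"roll":0.05,"claw":0.5},{"dx":0,"dy":-4,"dz":-13,"roll":0.05,"claw":0.5},{"dx":0,"dy":-9,"dz":-16,"roll":0.05,"claw":0.5},{"dx":0,"dy":-14,"dz":-18,"roll":0.05,"claw":0.5},{"dx":0,"dy":-20,"dz":-18,"roll":0.05,"claw":0.5},{"dx":0,"dy":-20,"dz":-18,"roll":0.05,"claw":0.5}]'
python3 - <<'E'
from t import *; go(.594,.1094,.0634,2.2-80)
from f import *
d=cap('top');W=cloud(d)
try: print('top fence',fence(W,.12,.185))
except Exception as e: print(e)
d2=cap('side');W=cloud(d2);m=mask(W,.35,.7,.11,.22,.006,.056);P=W[m];print('x',P[:,0].min(),P[:,0].max())
F=P[P[:,2]<.045];p=np.polyfit(F[:,0],F[:,1],1)
for k in range(4):
    r=F[:,1]-np.polyval(p,F[:,0]);G=F[abs(r)<.004];p=np.polyfit(G[:,0],G[:,1],1)
print('face yaw',np.degrees(np.arctan(p[0])),'y at .516',np.polyval(p,.516),P[:,2].max())
a=cv2.resize(d['frame'][175:275,270:390],None,fx=3.3,fy=3.3,interpolation=cv2.INTER_CUBIC);b=cv2.resize(d2['frame'][150:250,285:405],None,fx=3.3,fy=3.3,interpolation=cv2.INTER_CUBIC)
cv2.imwrite('pics/p4.png',np.hstack([a,b])[:,:,::-1])
E
```

```text
clock: 16.05
eef_pos: [0.7915, 0.1529, 0.2342]
tcp_rot: [-0.004, 0.769, -0.639, -0.009]
force: [0.1, -0.1, -2.0]
width: 0.0467
t 16.05 p [0.7915 0.1529 0.2342] ang -79.44 tilt [-0.0188  0.0055] F [ 0.1 -0.1 -2. ] w 0.0467 q6 1.51
d cm [ 0.97 20.12 17.18] roll -0.029
attempt to get argmax of an empty sequence
x 0.408416898526265 0.6243991355088282
face yaw 2.2082664844147253 y at .516 0.16605867591862064 0.055875526007809095
```

View pics/p4.png

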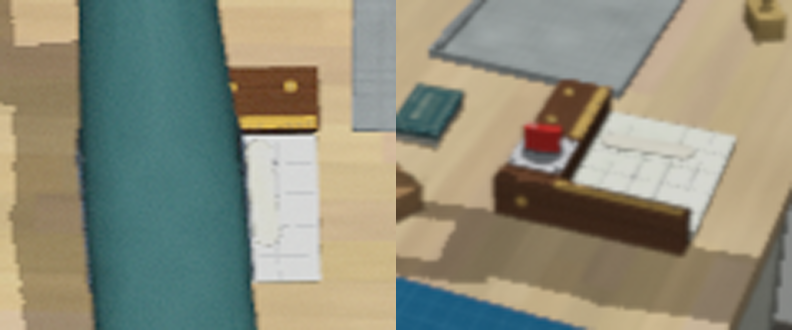

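The side crop shows the wing at (543,137) turned along the end face and the fence tight on the beam, with no visible gap. The arm hides the top view, so I'll move aside for one last check.

```bash
python3 -m creep '[{"dx":-4,"dy":3,"dz":0,"roll":0,"claw":0.5},{"dx":-8,"dy":7,"dz":0,"roll":0,"claw":0.5},{"dx":-13,"dy":11,"dz":0,"roll":0,"claw":0.5},{"dx":-18,"dy":15,"dz":0,"roll":0,"claw":0.5},{"dx":-23,"dy":18,"dz":0,"roll":0,"claw":0.5},{"dx":-28,"dy":20,"dz":0,"roll":0,"claw":0.5},{"dx":-33,"dy":20,"dz":0,"roll":0,"claw":0.5},{"dx":-33,"dy":20,"dz":0,"roll":0,"claw":0.5}]'
python3 - <<'E'
from m import *
from f import *
d=cap('top');W=cloud(d)
main(d,'p5.png')
for v in range(198,262,6):
    r=W[v];f=(r[:,1]>.1375)&(r[:,1]<.185)&(r[:,2]>.042)&(r[:,2]<.06)
    if f.any(): print(v,'fence x %.4f y max %.4f'%(r[f,0].mean(),r[f,1].max()))
E
```

```text
clock: 17.15
eef_pos: [0.5276, 0.4419, 0.25]
tcp_rot: [-0.007, 0.771, -0.637, -0.007]
force: [0.4, -0.5, -1.0]
width: 0.0469
fence [248 163  12  12 115] ((709.3016967773438, 330.3265686035156), (37.707191467285156, 37.16864013671875), 8.94072151184082) 0.0525
beam [ 302  195   66   66 1537] ((522.8011474609375, 55.813880920410156), (213.38502502441406, 214.2894744873047), 2.2871875762939453) 0.0501
white [ 310  215   58   46 2551] ((489.8156433105469, 41.87208938598633), (150.4287567138672, 190.1129608154297), 2.0267410278320312) 0.015
tape [184 246  22  10 129] ((433.84027099609375, 516.8611450195312), (29.88802146911621, 66.27420043945312), 1.463673710823059) 0.0316
wing [318 197   5  14  46] ((593.488525390625, 105.57606506347656), (41.576072692871094, 10.822965621948242), 9.6340970993042) 0.0845
red 32 319.75 204.9375 [0.58898291 0.10700709 0.083     ]
198 fence x 0.6155 y max 0.1663
204 fence x 0.5953 y max 0.1653
210 fence x 0.5753 y max 0.1648
216 fence x 0.5557 y max 0.1608
222 fence x 0.5359 y max 0.1605
228 fence x 0.5161 y max 0.1595
234 fence x 0.4965 y max 0.1592
240 fence x 0.4769 y max 0.1585
246 fence x 0.4575 y max 0.1578
252 fence x 0.4382 y max 0.1573
258 fence x 0.4189 y max 0.1565
```

View pics/p5.png

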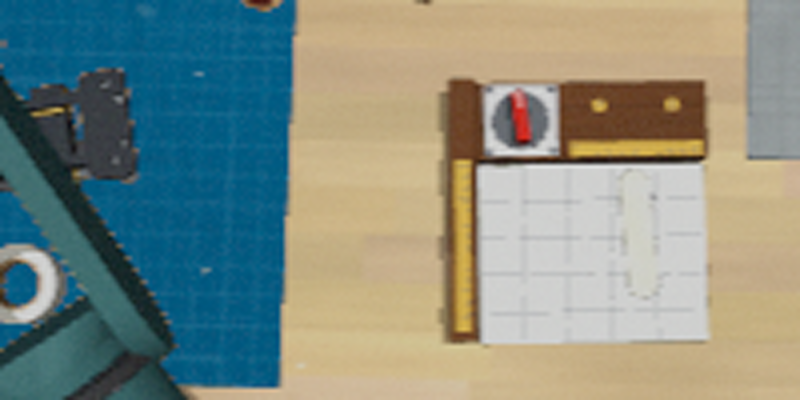

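The last picture shows the fence at (463,210) flush and square against the beam and white board. The wing at (520,117) is turned, and the bone folder and linen tape have not moved. Handing in.

```bash
python3 -c "from rig import ctrl; print(ctrl.get_state()['force'],ctrl.finish_job())"
```

```text
the job is handed in; nothing more can be done
[0.33755104 0.17943693 0.4120435 ] None
```

The fence is fitted and locked to the beam, and I handed the job in at about 17 s of the 48 s allowed. I lifted it off the mat, slid its stud into the hole and let go. I then turned the red wing about 1.43 rad clockwise, let go of it and moved the arm clear.

**Last checks**
- **Fit:** the last top picture shows no gap between the fence and the beam or white board. In the side view the fence's outer face is within 0.3 mm of where it stood when I pressed it home. Before the cam was turned it had sprung back about 3 mm.
- **Square:** the fence is at about 2.2° and the board at about 2.0–2.3°.
- **Cam:** the wing angle in the picture gives about 1.44 rad, against about 1.43 by the gripper.
- **Other things:** the linen tape measures where it was to within 1 mm, and the bone folder looks unmoved. I did not measure the other bystanders; the arm never went low near them.
- **Forces:** the highest wrist force I read was about 15 N, while pressing the fence in.

**What disagreed**
- **Position offset:** the camera estimate of the fully home position was about 3.7 mm further in y than the arm's reading when the fence stopped solid. I trusted the stop, and the spring-back and the cam drawing it in supported that.
- **Refused move:** one move was refused because its rows lacked the roll value, and nothing moved.
- **Retreat:** after releasing the wing the arm backed away in the opposite direction to the one I meant. It was high up and touched nothing.

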